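# Centre-punch the top of a pipe with a centring head

### The job

Set the pipe centring head upright astride the clamped pipe so that its punch is over the chalk line, and press its spring punch all the way down to its stop to mark the top of the pipe. Do not punch the pipe anywhere else. Then lift the head off and stand it back upright on the rubber mat, without dropping it or pushing the tools lying around it about.

Things in the scene. Friction and masses are not known exactly. Their poses are not given: they have to be found in the camera images.
- head: pipe centring head, aluminium, 0.45 kg, an inverted Y 102 mm tall: two flat legs (60 mm long along x, 6 mm thick) open downwards along y as a 90 degree V, block and spring punch on top. Origin: centre of its footprint, feet level (foot edges at y = +-35 mm, 79 mm overall). x lies along the pipe, either way round; z up. Stands by itself; on the pipe its origin is 57.3 mm above the table
- grip (a point): where to hold the head: middle of its body block, 62 mm above the head's origin. The block is 32 mm along x and 36 mm along y, from 29 to 75 mm above the origin; close the fingers along y on the faces 36 mm apart. Below 28 mm the legs flare out; on the +x face a round dial, 34 mm across, stands out 11 mm; the punch rises 40 mm above this point
- aim (a point): point of the head on the punch's axis where the punch tip strikes, 22.9 mm above the head's origin; on the crest of the pipe when the head sits on it
- punch (a joint): spring punch of the head: 0 = up, 0.010 m = fully down on its stop. The spring takes about 4 N to start and 14 N at the stop, and pushes it back up when let go
- punch_top (a point): middle of the top of the punch's steel press cap (24 mm across, 11 mm thick; its top is 102 mm above the head's origin when up, 92 mm when down)
- pipe: steel pipe, 60.3 mm outside diameter, 330 mm long, lying level, clamped by two strap cradles (centred 125 mm either side of the middle, 22 mm wide) on a dark base plate fixed to the table. Origin on the table under the pipe's middle; x along the pipe. Pipe axis 50 mm, crest 80.2 mm above the table. A dark raised weld bead near one cradle is not the line
- mark: white chalk (soapstone) line, 4 mm wide, drawn once round the pipe between the cradles. Origin on the crest of the pipe in the middle of the line; x along the pipe, z up
- mat: black rubber mat, 280 mm (x) by 200 mm (y), 4 mm thick, fixed on the table; the head starts standing on it. Origin under its centre at table height
- square: engineer's square lying on the mat: dark stock 70 x 16 x 14 mm with a thin 100 mm steel blade. Bystander: leave it alone
- soapstone: soapstone holder, a 12 mm aluminium tube about 130 mm long lying on the mat. Bystander: leave it alone
- wire_brush: wire brush, 240 mm, wooden handle, bristles down, 40 mm high, lying on the table between the pipe and the mat. Bystander: leave it alone
- hammer: chipping hammer with coil grip, 250 mm, lying at the right side of the table. Bystander: leave it alone
There are look-alikes about, which are no part of the job. What is shaped like the head but orange or yellow is not meant.

How it is judged:
On the way, in this order (a step that is already met when the one before it is completed fails the run):
1. the head sits upright astride the pipe with its punch over the chalk line (x of aim in the frame of mark between -0.005 and 0.005 m and y of aim in the frame of mark between -0.004 and 0.004 m and z of aim in the frame of mark between -0.004 and 0.004 m and angle between the x axis of head and the x axis of pipe, either way round below 0.1 rad and angle between head's own z axis and vertical below 0.09 rad), for 0.3 s.
2. with the head sitting there, the punch is pressed down to its stop (all of step 1 and value of joint punch above 0.009 m), for 0.1 s.
At the end, for the whole second after the job is handed in: Pipe punched within 5 mm along and 4 mm across of the line's crest, head upright within 0.09 rad, punch within 1 mm of its stop; then the head stands at rest on the mat, upright within 0.1 rad, origin 10 mm or more inside the mat's edges, punch sprung up within 2 mm (x of head in the frame of mat between -0.13 and 0.13 m and y of head in the frame of mat between -0.09 and 0.09 m and height (world z) of head below 0.008 m and angle between head's own z axis and vertical below 0.1 rad and value of joint punch below 0.002 m and linear speed of head below 0.02 m/s); the robot touches nothing.
It fails at once if the punch is driven down on the pipe away from the chalk line (more than 7 mm along or 6 mm across) (value of joint punch above 0.006 m and z of aim in the frame of mark between -0.012 and 0.012 m and y of aim in the frame of mark between -0.03 and 0.03 m and (x of aim in the frame of mark below -0.007 m or x of aim in the frame of mark above 0.007 m or y of aim in the frame of mark below -0.006 m or y of aim in the frame of mark above 0.006 m)).
It fails at once if the head is dropped (falls freely, faster than 0.5 m/s) (linear speed of head above 0.5 m/s and contact force between the fingers and head below 0.3 N).
It fails at once if a bystander is pushed more than 30 mm (distance of any of square, soapstone, wire_brush, hammer from where it was at the start of the episode above 0.03 m).
It also fails if it takes over 72 s, if anything falls off the work surface, if the arm or the gripper's body presses on something with over 40 N, if the wrist force passes 120 N, or if a joint passes its speed limit or range.

### The arm

A 7-joint arm with a two-finger parallel gripper is mounted at the origin on the work surface. World frame = base frame: x ahead of the robot, y to its left, z up, the work surface at z = 0. Lengths are in m, angles in rad, forces in N, time in s.
With the tool pointing down it reaches from about 0.4 to 0.85 m from the base axis. Payload 10.4 kg.
Tool frame: the origin (TCP) lies between the finger pads; the fingertips stand manip.tip_extent ahead of it and the grasp point (between the pads) lies 6 mm ahead of it (manip.tip_extent is the distance from the TCP to the fingertips, in m); z points along the fingers, y is the line along which they close (so a half turn about z gives the same grasp; the last joint's range is limited). The gripper opens to 85 mm and grips with 20 to 120 N. Pads are 22 mm wide; open, the fingers measure 114 mm over their backs; the gripper's body (76 mm by 85 mm) begins 54 mm behind the grasp point. The pads swing forward as they close: fully open they stand 13 mm farther back than shut.
Start: joints at [-1.305, 0.332, -0.065, 1.46, 0.022, 1.35, -0.088], TCP at [0.178, 0.599, 0.231] pointing down, gripper open.
Joint ranges: [-2.6, 2.6], [-0.5, 2.12], [-1.47, 1.34], [0.16, 2.42], [-1.27, 4.41], [0.06, 2.06], [-2.6, 2.6]. Speed limits (rad/s): [2.22, 2.22, 2.79, 2.79, 3.14, 3.14, 3.14].

### API

Orientations are given as a unit quaternion [x, y, z, w].
In Python, from workcell import get_obs, optics, workorder, manip gives the robot as it stands.
- The arm moves only by the tool jog_arm, never from a script. Its argument "increments" is a list of rows, each a list of 7 numbers: the shift along the tool's x, y, z in m, then the turn, a rotation vector about the tool's x, y, z in rad, then the opening, from -1 (shut) to 1 (fully open). A call has 1 to 5 rows; each row is the pose to reach, as a shift and turn from the pose commanded when the call began, along the tool's axes at that moment; what a row does not reach only later rows make up. A row lasts 1/12 s, in which the tool goes at most 41.7 mm and 7.16 degrees, less where a joint would pass 70% of its speed; a pose out of reach is approached as far as the arm can. A call with a gripper value outside its range is refused whole. The fingers move at their own pace and stop on an object; "grip_force" is the grip in N (left out, the last holds). Time passes only in rows, so rows that repeat a pose let the fingers close. It gives the time, the measured TCP pose, the force, the opening and the grip force at its end, in the units of the state.
- get_obs(): the state, without advancing time (a new reading comes with each control period).
- optics.camera(name): name is "scene" or "side" or "wrist"; returns a dict with "color" (400x640x3 uint8, red, green, blue), "depth" (400x640 float32, m along the optical axis (not along the pixel's ray), 0 where there is no reading), "K" (3x3 intrinsics, pixels), "R" (3x3) and "t" (3): a world point X has camera coordinates R X + t. Camera axes: x right, y down, z forward; pixel columns grow to the right and rows downward; lengths in m; the calibration is good to about 2 mm. A picture is of the moment at which its call begins.
- workorder.hand_in(): hands the job in; it is judged then, once.
The state is a dict: "clock": time; "joint_pos": joint angles; "joint_velocities": joint speeds; "tau": joint torques, N m; "position": TCP position; "ee_rot": TCP orientation; "ft_force": force on the tool from outside, world axes, zero at the start; "torque": the same for the moment, N m; "grip_width": opening from 0.0 (shut) to 1.0 (fully open); "grasp_force": force on a finger pad.
Only numpy, scipy, OpenCV 4.12 (cv2) and the standard library are available. Lean on these libraries where they do the work, as an engineer would, in place of code of your own. Each camera call takes 0.05 s, during which the arm holds its last target. There are 200 camera calls.

## Working session

There is one attempt and no reset: what is moved stays moved. The work goes in short steps, Python scripts to look and compute and a tool call to move; the robot and the scene stay as the last step left them, time stands still between calls to the robot, and variables do not carry over. Pictures are saved under pics/ and viewed, at most 10 in all, crops included, and the job is handed in when it is done.

Besides the shell and the picture viewer there is one more tool, called after ">>>" as name(argument=value, ...) on one line, values as JSON. jog_arm: Moves the arm, as the interface text tells. Its arguments: {"type":"object","properties":{"increments":{"type":"array"},"grip_force":{"type":"number"}},"required":["increments"]}

```bash
mkdir -p pics; python3 - <<'E'
from workcell import get_obs, optics, manip
import cv2, numpy as np
o=get_obs(); print(o, manip.tip_extent)
for n in ("scene","side","wrist"):
    c=optics.camera(n); np.savez(f"{n}0.npz",**c)
    cv2.imwrite(f"pics/{n}0.png",c["color"][:,:,::-1])
    print(n,c["K"].round(1).tolist(),c["R"].round(3).tolist(),c["t"].round(3).tolist())
a=[cv2.imread(f"pics/{n}0.png") for n in("scene","side")]
E
```

```text
{'clock': 0.0, 'joint_pos': array([-1.30460811,  0.33287572, -0.06470565,  1.46095519,  0.02160259,
        1.34991436, -0.08850437]), 'joint_velocities': array([-7.90272116e-05, -5.28831669e-04,  2.14442852e-04, -4.52571711e-04,
       -1.39512252e-03,  2.30941176e-03,  3.35078439e-04]), 'tau': array([-1.88822819e-04, -6.25454378e+01,  4.89865593e-02, -3.91593647e+01,
        1.61269022e-02,  1.01030371e-02, -1.20746540e-05]), 'position': array([0.17788744, 0.59874551, 0.23000693]), 'ee_rot': array([ 1.43881542e-01,  9.89594650e-01, -7.25066189e-04, -7.03166627e-05]), 'ft_force': array([ 0.33583704, -0.33496542, -0.6982398 ]), 'torque': array([-0.0126845 , -0.00985135,  0.04788062]), 'grasp_force': 0.0, 'grip_width': 1.0022769290714477} 0.025
scene [[444.6, 0.0, 319.5], [0.0, 444.6, 198.8], [0.0, 0.0, 1.0]] [[0.229, 0.973, 0.016], [0.68, -0.148, -0.718], [-0.697, 0.175, -0.696]] [-0.076, -0.321, 1.846]
side [[427.0, 0.0, 310.0], [0.0, 427.0, 196.4], [0.0, 0.0, 1.0]] [[-0.99, -0.141, 0.011], [-0.087, 0.546, -0.833], [0.112, -0.826, -0.553]] [0.539, 0.14, 1.053]
wrist [[310.4, 0.0, 314.6], [0.0, 310.4, 200.5], [0.0, 0.0, 1.0]] [[0.285, 0.958, -0.0], [0.913, -0.272, 0.305], [0.292, -0.087, -0.952]] [-0.624, -0.04, 0.379]
```

View pics/scene0.png

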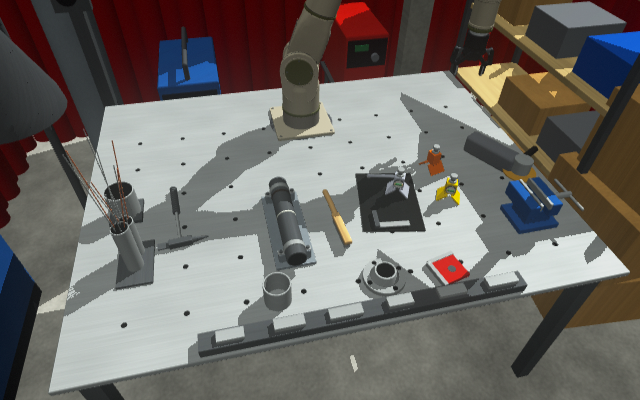

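View pics/side0.png

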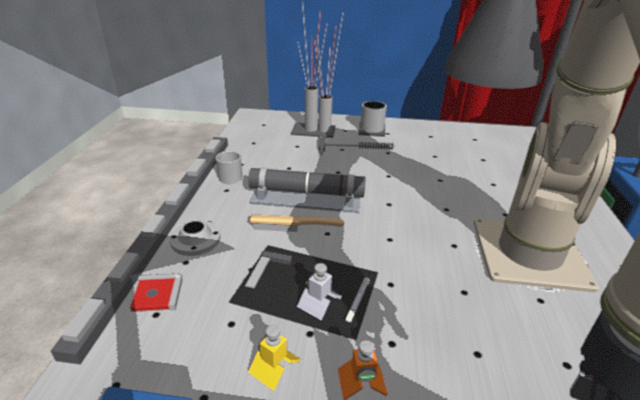

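Candidates in the scene view: grey (398,180) on the mat, orange (435,158), yellow (448,188). In the side view: grey (320,287), yellow (272,355), orange (365,370). The grey one on the black mat fits the description (aluminium, on the mat). I'll confirm this in an enlarged crop.

```bash
python3 - <<'E'
import cv2, numpy as np
s=cv2.imread("pics/side0.png")[235:345,220:390]; p=cv2.imread("pics/side0.png")[160:215,235:375]
w=cv2.imread("pics/wrist0.png"); c=cv2.imread("pics/scene0.png")[160:240,340:440]
c2=cv2.imread("pics/scene0.png")[165:275,245:330]
out=np.zeros((600,800,3),np.uint8)
def put(im,x,y,W,H): out[y:y+H,x:x+W]=cv2.resize(im,(W,H),interpolation=cv2.INTER_CUBIC)
put(s,0,0,425,275);put(p,425,0,375,147);put(w,0,275,520,325);put(c,520,340,280,224);put(c2,600,150,146,190)
cv2.imwrite("pics/comb1.png",out)
E
```

```text
(no output)
```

View pics/comb1.png

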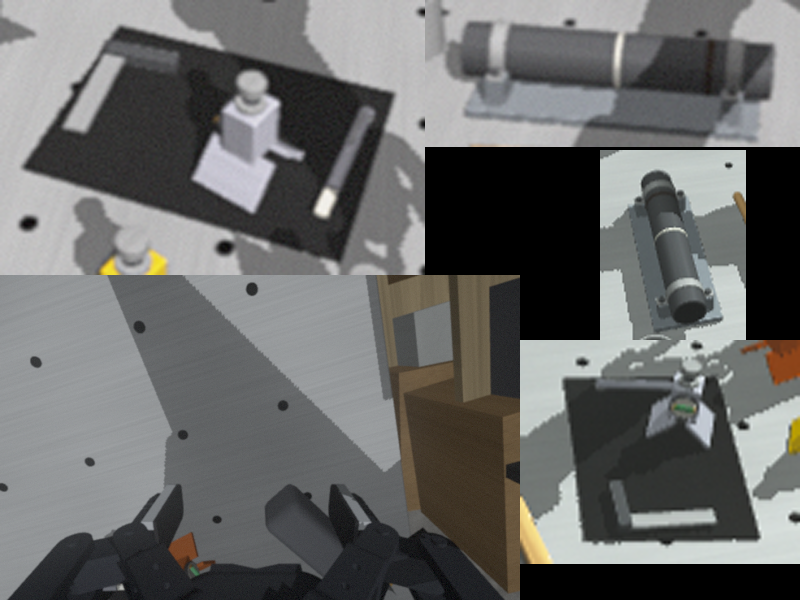

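The crop confirms it: the grey head with a green dial stands on the black mat, square in the left corner, soapstone on the right. The chalk line is at about side (307,182), the dark bead at about (422,180), near the right cradle. Now measuring with depth.

```bash
cat > h.py <<'E'
import numpy as np, cv2
def cloud(c):
    v,u=np.mgrid[0:400,0:640]; d=c["depth"]; K=c["K"]
    P=np.stack([(u-K[0,2])/K[0,0]*d,(v-K[1,2])/K[1,1]*d,d],-1)
    return (P-c["t"])@c["R"]
def px(c,X):
    q=np.asarray(X)@c["R"].T+c["t"]; q=q@c["K"].T; return q[...,:2]/q[...,2:]
def ray(c,u,v):
    d=c["R"].T@np.linalg.solve(c["K"],[u,v,1.]); o=-c["R"].T@c["t"]; return o,d/np.linalg.norm(d)
def plane(c,u,v,z):
    o,d=ray(c,u,v); return o+d*(z-o[2])/d[2]
def tri(rs):
    A=sum(np.eye(3)-np.outer(d,d) for o,d in rs); b=sum((np.eye(3)-np.outer(d,d))@o for o,d in rs); return np.linalg.solve(A,b)
E
python3 - <<'E'
from h import *
np.set_printoptions(precision=4,suppress=True)
for n,box,pb in (("scene",(375,430,165,205),(255,320,170,275)),("side",(295,345,258,318),(240,375,160,212))):
    c=dict(np.load(n+"0.npz")); P=cloud(c); col=c["color"].astype(int)
    ok=c["depth"]>0
    m=np.zeros((400,640),bool); m[box[2]:box[3],box[0]:box[1]]=1
    hm=m&ok&(P[...,2]>.012)
    pts=P[hm]; print(n,"head n",len(pts),"zmax",np.percentile(pts[:,2],[50,95,99,100]))
    top=pts[pts[:,2]>.098]; print(" cap",len(top),top.mean(0),np.ptp(top,0))
    blk=pts[(pts[:,2]>.040)&(pts[:,2]<.074)]; print(" block",len(blk),blk.mean(0), np.percentile(blk,[3,97],axis=0).ravel()); print(cv2.minAreaRect(blk[:,:2].astype(np.float32)*1000))
    leg=pts[(pts[:,2]<.028)]; print(" legs",cv2.minAreaRect(leg[:,:2].astype(np.float32)*1000))
    # mat
    g=col.max(-1)<60; mm=g&ok&(P[...,2]<.012)&(P[...,2]>-.006)&(abs(P[...,1]-pts[:,1].mean())<.25)&(abs(P[...,0]-pts[:,0].mean())<.25)
    k,l,s,_=cv2.connectedComponentsWithStats(mm.astype(np.uint8)); i=1+s[1:,4].argmax()
    print(" mat",s[i],cv2.minAreaRect(P[l==i][:,:2].astype(np.float32)*1000), np.median(P[l==i][:,2]))
    m[:]=0; m[pb[2]:pb[3],pb[0]:pb[1]]=1
    pp=P[m&ok&(P[...,2]>.03)&(P[...,2]<.095)]
    cr=pp[pp[:,2]>.07]
    print(" pipe",len(pp),"z99",np.percentile(pp[:,2],99),"crest rect",cv2.minAreaRect(cr[:,:2].astype(np.float32)*1000))
    vx,vy,x0,y0=cv2.fitLine(cr[:,:2].astype(np.float32),cv2.DIST_HUBER,0,.001,.001).ravel(); print(" axisdir",np.degrees(np.arctan2(vy,vx)),x0,y0)
    w=m&ok&(col.min(-1)>130)&(P[...,2]>.04)&(P[...,2]<.09)
    for u,v in np.argwhere(w)[::1][:0]: pass
    k,l,s,ce=cv2.connectedComponentsWithStats(w.astype(np.uint8),connectivity=8)
    for i in range(1,k):
        if s[i,4]>5: q=P[l==i]; print("  white",s[i],ce[i],q.mean(0),np.ptp(q,0),"top",q[q[:,2].argmax()])
E
```

```text
scene head n 443 zmax [0.0338 0.1052 0.1088 0.1112]
 cap 40 [0.4926 0.2377 0.1055] [0.0245 0.0229 0.0124]
 block 83 [0.5069 0.2298 0.0593] [0.4944 0.2161 0.0426 0.5151 0.2473 0.0733]
((507.2128601074219, 229.4888153076172), (35.278419494628906, 22.8192138671875), 61.76805877685547)
 legs ((469.2884826660156, 282.6339416503906), (202.94126892089844, 129.8038330078125), 85.55326843261719)
 mat [ 356  173   69   60 2541] ((525.3472900390625, 194.7228240966797), (199.69488525390625, 287.9693298339844), 78.61478424072266) 0.004924356812462428
 pipe 1939 z99 0.08447810581375553 crest rect ((610.0728759765625, -170.9244384765625), (96.33312225341797, 400.3942565917969), 81.00340270996094)
 axisdir 0.27071303 0.57497954 -0.16726996
  white [281 209  14   4  27] [287.5185 210.7778] [ 0.5743 -0.1585  0.0783] [0.0121 0.0409 0.0152] top [ 0.5735 -0.1691  0.0832]
  white [288 239  18   8  70] [296.0429 241.5571] [ 0.7014 -0.1567  0.0786] [0.0206 0.0491 0.0307] top [ 0.6975 -0.1646  0.0874]
  white [309 245   2   5   6] [309.5    247.1667] [ 0.7025 -0.1175  0.0447] [0.0131 0.005  0.0021] top [ 0.6
[... 693 characters left out ...]

 pipe 2513 z99 0.08240990942177824 crest rect ((579.4917602539062, -156.83799743652344), (328.9840393066406, 52.033607482910156), 0.20925995707511902)
 axisdir -0.31935662 0.5519069 -0.15053627
  white [240 160   1   9   9] [240. 164.] [ 0.7937 -0.2315  0.0522] [0.0021 0.0083 0.0233] top [ 0.7939 -0.2358  0.0637]
  white [248 168   3   8   8] [248.875 171.5  ] [ 0.743  -0.1519  0.0762] [0.0029 0.0282 0.0095] top [ 0.7412 -0.1587  0.0807]
  white [258 168  10  23 128] [261.8594 177.6797] [ 0.7025 -0.1394  0.067 ] [0.0265 0.0711 0.0454] top [ 0.7051 -0.156   0.0856]
  white [305 172   7  18  58] [306.8103 179.2069] [ 0.5748 -0.1458  0.0704] [0.0128 0.0462 0.037 ] top [ 0.57   -0.1547  0.0825]
```

```bash
cat > go.py <<'E'
import sys, numpy as np
from scipy.spatial.transform import Rotation as Ro
from workcell import get_obs
# target: x y z, yaw of tool y (deg, half-turn equivalent)
def go(x,y,z,yaw):
    o=get_obs(); R=Ro.from_quat(o["ee_rot"]); p=o["position"]; M=R.as_matrix()
    best=None
    for a in (yaw,yaw+180):
        a=np.radians(a); ty=np.array([np.cos(a),np.sin(a),0]); tz=np.array([0,0,-1.]); 
        T=np.stack([np.cross(ty,tz),ty,tz],1); r=Ro.from_matrix(M.T@T).as_rotvec()
        if best is None or np.linalg.norm(r)<np.linalg.norm(best): best=r
    print("shift",(M.T@(np.array([x,y,z])-p)).round(4),"turn",best.round(4),"q7",o["joint_pos"][6].round(2),"pos",p.round(4),"t",o["clock"])
if __name__=="__main__": go(*map(float,sys.argv[1:]))
E
python3 go.py .4915 .242 .25 62.2
```

```text
shift [-0.4022 -0.2528 -0.0195] turn [-0.0011  0.0002  0.1965] q7 -0.09 pos [0.1779 0.5989 0.2302] t 0.15
```

>>> jog_arm(increments=[[-0.035,-0.022,-0.005,0,0,0.05,1],[-0.07,-0.044,-0.01,0,0,0.1,1],[-0.105,-0.066,-0.015,0,0,0.15,1],[-0.14,-0.088,-0.0195,0,0,0.1965,1],[-0.175,-0.11,-0.0195,0,0,0.1965,1]])

```text
clock: 0.57
position: [0.3155, 0.4424, 0.2511]
ee_rot: [0.242, 0.97, 0.001, 0.0]
ft_force: [1.4, 1.5, 0.1]
grip_width: 0.997
grasp_force: 0.0
```

```bash
python3 go.py .4915 .242 .25 62.2
```

```text
shift [-0.2494 -0.0944  0.001 ] turn [ 0.0013 -0.0001 -0.003 ] q7 0.05 pos [0.3155 0.4424 0.2511] t 0.5667
```

>>> jog_arm(increments=[[-0.036,-0.014,0,0,0,0,1],[-0.072,-0.028,0,0,0,0,1],[-0.108,-0.042,0,0,0,0,1],[-0.144,-0.056,0,0,0,0,1],[-0.18,-0.07,0,0,0,0,1]])

```text
clock: 0.98
position: [0.4418, 0.2962, 0.2503]
ee_rot: [0.24, 0.971, 0.0, -0.0]
ft_force: [2.2, 1.0, 0.2]
grip_width: 0.997
grasp_force: 0.0
```

```bash
python3 go.py .4915 .242 .25 62.2
```

```text
shift [-0.0692 -0.0248  0.0003] turn [ 0.0001 -0.0001 -0.0001] q7 0.43 pos [0.4418 0.2962 0.2503] t 0.9833
```

>>> jog_arm(increments=[[-0.036,-0.013,0,0,0,0,1],[-0.069,-0.025,0,0,0,0,1],[-0.069,-0.025,0,0,0,0,1],[-0.069,-0.025,0,0,0,0,1]])

```text
clock: 1.32
position: [0.4915, 0.2415, 0.2501]
ee_rot: [0.242, 0.97, -0.0, 0.0]
ft_force: [0.7, 0.6, -0.5]
grip_width: 0.999
grasp_force: 0.0
```

```bash
python3 - <<'E'
from h import *
from workcell import optics,get_obs
np.set_printoptions(precision=4,suppress=True)
print(get_obs()["position"],get_obs()["ft_force"])
c=optics.camera("wrist"); np.savez("wrist1.npz",**c); cv2.imwrite("pics/wrist1.png",c["color"][:,:,::-1])
P=cloud(c); ok=c["depth"]>0
near=ok&(np.hypot(P[...,0]-.4915,P[...,1]-.242)<.06)&(P[...,2]<.15)
for z0,z1 in((.1,.15),(.072,.09),(.04,.072),(.008,.034)):
    q=P[near&(P[...,2]>z0)&(P[...,2]<z1)]; print(z0,len(q),np.median(q[:,2]) if len(q) else 0, cv2.minAreaRect((q[:,:2]*1000).astype(np.float32)) if len(q)>3 else 0, np.median(q,0) if len(q) else 0)
print(px(c,[.4915,.242,.106]))
E
```

```text
[0.4915 0.2415 0.2501] [ 0.6892  0.6057 -0.4569]
0.1 468 0.10559529248348848 ((491.3626403808594, 239.42689514160156), (22.643529891967773, 22.957836151123047), 13.849983215332031) [0.4908 0.2396 0.1056]
0.072 634 0.07863568021824878 ((494.0962829589844, 238.13351440429688), (35.91130828857422, 37.85483169555664), 61.89419174194336) [0.485  0.2445 0.0786]
0.04 209 0.06104323344869371 ((495.6976318359375, 236.86416625976562), (35.19435119628906, 42.2423210144043), 61.8329963684082) [0.48   0.2424 0.061 ]
0.008 1505 0.019265488340346252 ((491.54815673828125, 239.45440673828125), (78.23649597167969, 60.01399230957031), 62.239723205566406) [0.4871 0.2477 0.0193]
[315.2128 185.5653]
```

View pics/wrist1.png

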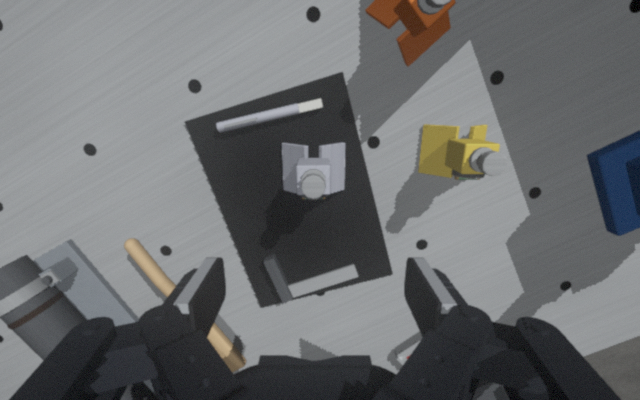

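The wrist view shows the grey head at pixel (315,185) centred between the open fingers. The soapstone at (270,115) and the square at (310,280) are clear of the path. The depth-cloud rectangles give a centre of (0.4914, 0.2394), long axis 62.1°, and cap height 0.1056, in agreement with the other views. Descending.

>>> jog_arm(increments=[[0.001,-0.002,0.04,0,0,0,1],[0.001,-0.002,0.08,0,0,0,1],[0.001,-0.002,0.115,0,0,0,1],[0.001,-0.002,0.145,0,0,0,1],[0.001,-0.002,0.15,0,0,0,1]])

```text
clock: 1.78
position: [0.4846, 0.2424, 0.0952]
ee_rot: [0.239, 0.971, -0.003, -0.003]
ft_force: [-0.4, 0.6, 0.3]
grip_width: 0.999
grasp_force: 0.0
```

```bash
python3 go.py .4914 .2394 .071 62.1
```

```text
shift [-0.0075  0.0007  0.0241] turn [-0.0067 -0.0044  0.0045] q7 0.61 pos [0.4846 0.2424 0.0952] t 1.7833
```

>>> jog_arm(increments=[[0,0,0,0,0,0,1],[0,0,0,0,0,0,1]])

```text
clock: 1.95
position: [0.4888, 0.2436, 0.1018]
ee_rot: [0.24, 0.971, 0.001, 0.0]
ft_force: [0.4, -0.7, 0.9]
grip_width: 1.001
grasp_force: 0.0
```

```bash
python3 go.py .4914 .2394 .071 62.1
```

```text
shift [-0.0042 -0.0025  0.0308] turn [0.0014 0.0004 0.0029] q7 0.61 pos [0.4888 0.2436 0.1018] t 1.95
```

>>> jog_arm(increments=[[-0.004,-0.0025,0.01,0,0,0.003,1],[-0.004,-0.0025,0.02,0,0,0.003,1],[-0.004,-0.0025,0.031,0,0,0.003,1],[-0.004,-0.0025,0.031,0,0,0.003,1]])

```text
clock: 2.28
position: [0.4899, 0.2377, 0.0672]
ee_rot: [0.242, 0.97, -0.001, -0.001]
ft_force: [-1.2, -0.9, -0.2]
grip_width: 0.999
grasp_force: 0.0
```

```bash
python3 go.py .4914 .2394 .071 62.1; python3 -c "
from workcell import get_obs; o=get_obs(); print(o['ft_force'],o['joint_velocities'].round(3))"
```

```text
shift [-0.0005  0.0022 -0.0038] turn [-0.0023 -0.0014 -0.0016] q7 0.63 pos [0.4899 0.2377 0.0672] t 2.2833
[-1.21387865 -0.94830265 -0.2193632 ] [-0.003 -0.017  0.001 -0.019  0.009  0.042 -0.007]
```

>>> jog_arm(increments=[[-0.0005,0.002,-0.004,0,0,0,1],[-0.0005,0.002,-0.004,0,0,0,1],[-0.0005,0.002,-0.004,0,0,0,1]])

```text
clock: 2.53
position: [0.4928, 0.2403, 0.0741]
ee_rot: [0.242, 0.97, 0.001, 0.0]
ft_force: [0.5, 0.1, 0.1]
grip_width: 1.002
grasp_force: 0.0
```

```bash
python3 go.py .4914 .2394 .071 62.1
```

```text
shift [ 0.0008 -0.0015  0.0031] turn [ 0.0013  0.0006 -0.0012] q7 0.62 pos [0.4928 0.2403 0.0741] t 2.5333
```

>>> jog_arm(increments=[[0.0005,-0.001,0.002,0,0,0,1],[0.0005,-0.001,0.002,0,0,0,0.4],[0.0005,-0.001,0.002,0,0,0,0],[0.0005,-0.001,0.002,0,0,0,-0.3],[0.0005,-0.001,0.002,0,0,0,-0.3]], grip_force=40)

```text
clock: 2.95
position: [0.4914, 0.2392, 0.0713]
ee_rot: [0.242, 0.97, 0.0, 0.0]
ft_force: [-0.8, 0.4, 0.2]
grip_width: 0.453
grasp_force: 0.0
```

>>> jog_arm(increments=[[0,0,0,0,0,0,-1],[0,0,0,0,0,0,-1],[0,0,0,0,0,0,-1],[0,0,0,0,0,0,-1]])

```text
clock: 3.28
position: [0.4916, 0.2394, 0.0716]
ee_rot: [0.242, 0.97, 0.0, 0.0]
ft_force: [-0.9, 1.1, 3.8]
grip_width: 0.408
grasp_force: 40.6
```

```bash
python3 go.py .4914 .2394 .071 62.1
```

```text
shift [ 0.0002 -0.0001  0.0006] turn [ 0.0006  0.0002 -0.0012] q7 0.62 pos [0.4916 0.2394 0.0716] t 3.2833
```

>>> jog_arm(increments=[[0,0,-0.01,0,0,0,-1],[0,0,-0.04,0,0,0,-1],[0,0,-0.075,0,0,0,-1],[0,0,-0.11,0,0,0,-1],[0,0,-0.145,0,0,0,-1]])

```text
clock: 3.7
position: [0.4905, 0.2384, 0.2176]
ee_rot: [0.242, 0.97, -0.001, -0.001]
ft_force: [0.6, 1.1, -4.2]
grip_width: 0.403
grasp_force: 41.4
```

>>> jog_arm(increments=[[0,0,-0.025,0,0,0,-1],[0,0,-0.045,0,0,0,-1],[0,0,-0.045,0,0,0,-1]])

```text
clock: 3.95
position: [0.4925, 0.2395, 0.2656]
ee_rot: [0.242, 0.97, 0.002, 0.002]
ft_force: [1.3, 0.4, -3.9]
grip_width: 0.405
grasp_force: 41.5
```

```bash
python3 go.py .574 -.16 .26 90
```

```text
shift [-0.2595 -0.3145  0.0047] turn [ 0.0043  0.0037 -0.4887] q7 0.58 pos [0.4925 0.2395 0.2656] t 3.95
```

>>> jog_arm(increments=[[-0.025,-0.03,0,0,0,-0.09,-1],[-0.05,-0.06,0,0,0,-0.19,-1],[-0.075,-0.09,0,0,0,-0.29,-1],[-0.1,-0.12,0,0,0,-0.39,-1],[-0.125,-0.15,0,0,0,-0.489,-1]])

```text
clock: 4.37
position: [0.5304, 0.046, 0.2596]
ee_rot: [-0.003, 1.0, -0.0, -0.001]
ft_force: [1.5, 0.6, -4.2]
grip_width: 0.405
grasp_force: 41.6
```

```bash
python3 go.py .574 -.16 .26 90
```

```text
shift [-0.0424 -0.2062 -0.0003] turn [-0.0006 -0.0026  0.0057] q7 1.45 pos [0.5304 0.046  0.2596] t 4.3667
```

>>> jog_arm(increments=[[-0.005,-0.035,0,0,0,0,-1],[-0.01,-0.07,0,0,0,0.004,-1],[-0.01,-0.1,0,0,0,0.004,-1],[-0.01,-0.1,0,0,0,0.004,-1],[-0.01,-0.1,0,0,0,0.004,-1]])

```text
clock: 4.78
position: [0.5403, -0.0543, 0.2598]
ee_rot: [0.004, 1.0, -0.0, -0.001]
ft_force: [-0.2, 1.2, -4.7]
grip_width: 0.399
grasp_force: 41.7
```

```bash
cat > mark.py <<'E'
from h import *
from workcell import optics,get_obs
import sys
np.set_printoptions(precision=4,suppress=True)
def run(n):
    print(get_obs()["position"])
    c=optics.camera("wrist"); np.savez(n+".npz",**c); cv2.imwrite(f"pics/{n}.png",c["color"][:,:,::-1])
    P=cloud(c); ok=c["depth"]>0; col=c["color"].astype(int)
    reg=ok&(abs(P[...,1]+.16)<.06)&(abs(P[...,0]-.578)<.2)
    q=P[reg&(P[...,2]>.055)&(P[...,2]<.1)]
    def circ(t):  # fit axis y,z with R=30.15 at given set
        from scipy.optimize import least_squares
        # y = y0 + k*(x-.574)
        return least_squares(lambda p: np.hypot(t[:,1]-p[0]-p[2]*(t[:,0]-.574),t[:,2]-p[1])-.03015,[-.16,.05,0],loss="soft_l1",f_scale=.001).x
    s=q[abs(q[:,0]-.574)<.085]; p=circ(s)
    print("n",len(s),"axis y,z,slope",p,"z99.5",np.percentile(s[:,2],99.5))
    d=circ_r=np.hypot(P[...,1]-p[0]-p[2]*(P[...,0]-.574),P[...,2]-p[1])
    w=reg&(d<.036)&(d>.025)&(P[...,2]>.055)&(abs(P[...,0]-.574)<.06)&(col.min(-1)>105)
    k,l,st,ce=cv2.connectedComponentsWithStats(w.astype(np.uint8),connectivity=8)
    for i in range(1,k):
        if st[i,4]>8:
            t=P[l==i]; f=t[t[:,2]>.072]; print(" white",st[i],ce[i],t.mean(0),"top",f.mean(0) if len(f) else 0,np.ptp(t,0))
run(sys.argv[1])
E
python3 mark.py wrist2
```

```text
[ 0.5403 -0.0543  0.2598]
n 7273 axis y,z,slope [-0.1642  0.0497  0.0047] z99.5 0.0811706377642631
 white [197 201  51  13 271] [223.5609 208.4059] [ 0.5759 -0.1568  0.0748] top [ 0.5759 -0.1611  0.0777] [0.008  0.0551 0.0262]
```

View pics/wrist2.png

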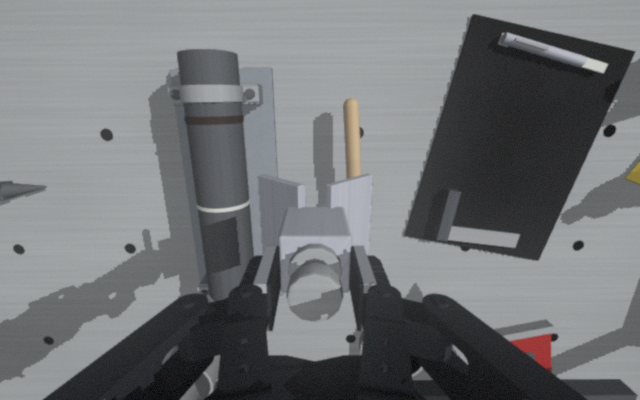

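The view shows the chalk line at (223,208), the dark weld bead at (215,119) by the far cradle, and the head held upright at (315,230). Checking the cap's offset from the TCP.

```bash
python3 - <<'E'
from h import *
np.set_printoptions(precision=4,suppress=True)
c=dict(np.load("wrist2.npz")); P=cloud(c); ok=c["depth"]>0
T=np.array([.5403,-.0543,.2598])
for z0,z1 in((.285,.31),(.262,.278),(.19,.224)):
    m=ok&(abs(P[...,0]-T[0])<.05)&(abs(P[...,1]-T[1])<.045)&(P[...,2]>z0)&(P[...,2]<z1)&(np.mgrid[0:400,0:640][0]<330)&(c["color"].min(-1)>75)
    q=P[m]; print(z0,len(q),np.median(q,0)-T,cv2.minAreaRect(((q-T)[:,:2]*1000).astype(np.float32)))
E
python3 go.py .5755 -.1642 .18 90.2
```

```text
0.285 3299 [-0.0053 -0.0005  0.0338] ((-0.11863517761230469, 10.25030517578125), (69.42436981201172, 24.680076599121094), 89.84751892089844)
0.262 3201 [-0.0096 -0.0003  0.0074] ((-0.31369590759277344, 0.32956886291503906), (59.9163703918457, 32.07862854003906), 89.70854187011719)
0.19 4072 [-0.0153  0.0059 -0.0519] ((-0.6315326690673828, -0.4118995666503906), (78.40028381347656, 59.77458190917969), 89.55812072753906)
shift [-0.0356 -0.1118  0.0797] turn [ 0.0001 -0.0025 -0.0082] q7 1.64 pos [ 0.5406 -0.0523  0.2598] t 4.8333
```

>>> jog_arm(increments=[[-0.012,-0.035,0,0,0,-0.004,-1],[-0.024,-0.075,0,0,0,-0.008,-1],[-0.0355,-0.112,0,0,0,-0.008,-1],[-0.0355,-0.112,0.03,0,0,-0.008,-1],[-0.0355,-0.112,0.06,0,0,-0.008,-1]])

```text
clock: 5.25
position: [0.5773, -0.166, 0.2008]
ee_rot: [-0.001, 1.0, -0.001, 0.001]
ft_force: [1.7, 2.0, -5.6]
grip_width: 0.405
grasp_force: 42.1
```

>>> jog_arm(increments=[[0,0,0.01,0,0,0,-1],[0,0,0.01,0,0,0,-1],[0,0,0.01,0,0,0,-1],[0,0,0.01,0,0,0,-1]])

```text
clock: 5.58
position: [0.5776, -0.1633, 0.193]
ee_rot: [-0.003, 1.0, 0.0, 0.001]
ft_force: [1.3, -0.9, -4.1]
grip_width: 0.401
grasp_force: 42.1
```

```bash
python3 go.py .5756 -.1642 .125 90.2
```

```text
shift [ 0.0021 -0.0009  0.068 ] turn [0.     0.0022 0.0027] q7 1.92 pos [ 0.5776 -0.1633  0.193 ] t 5.5833
```

>>> jog_arm(increments=[[0.002,-0.001,0.02,0,0.002,0.003,-1],[0.002,-0.001,0.035,0,0.002,0.003,-1],[0.002,-0.001,0.05,0,0.002,0.003,-1],[0.002,-0.001,0.055,0,0.002,0.003,-1],[0.002,-0.001,0.055,0,0.002,0.003,-1]])

```text
clock: 6.0
position: [0.5747, -0.1646, 0.1365]
ee_rot: [-0.001, 1.0, 0.0, -0.001]
ft_force: [0.5, 0.4, -4.2]
grip_width: 0.403
grasp_force: 42.1
```

>>> jog_arm(increments=[[0,0,0,0,0,0,-1],[0,0,0,0,0,0,-1],[0,0,0,0,0,0,-1]])

```text
clock: 6.25
position: [0.5753, -0.1652, 0.1376]
ee_rot: [-0.001, 1.0, -0.0, 0.0]
ft_force: [0.1, 0.7, -4.5]
grip_width: 0.402
grasp_force: 42.1
```

```bash
python3 go.py .5756 -.1642 .125 90.2;  python3 - <<'E'
from h import *
from workcell import optics
a=[]
for n in("side","wrist"):
    c=optics.camera(n); np.savez(n+"3.npz",**c); a.append(c["color"][:,:,::-1])
cv2.imwrite("pics/s3.png",np.vstack([cv2.resize(a[0][120:230,220:390],(618,400),interpolation=cv2.INTER_CUBIC),cv2.resize(a[1][100:300,160:480],(618,200))[:, :]]))
E
```

```text
shift [-0.0003  0.001   0.0126] turn [-0.0001  0.     -0.0017] q7 1.94 pos [ 0.5753 -0.1652  0.1376] t 6.25
```

View pics/s3.png

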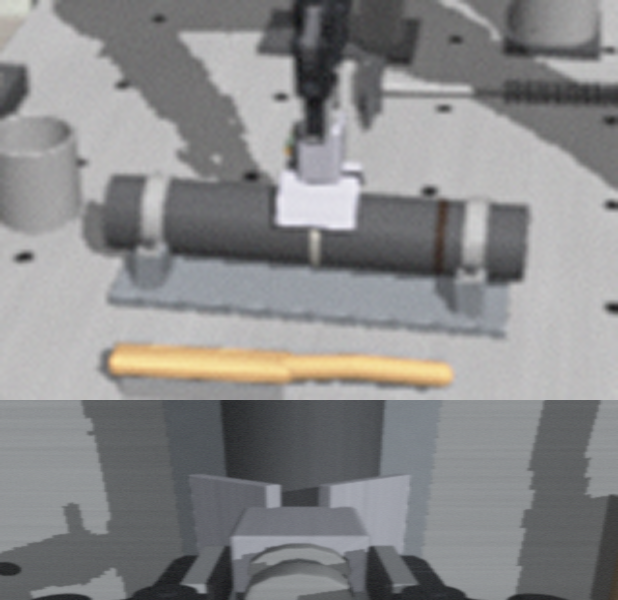

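The side view shows the near leg spanning columns 275–357 (centre 316) and the chalk line emerging below it at 315, so it is centred. Lowering gently.

>>> jog_arm(increments=[[-0.0003,0.001,0.004,0,0,-0.001,-1],[-0.0003,0.001,0.008,0,0,-0.001,-1],[-0.0003,0.001,0.0115,0,0,-0.001,-1],[-0.0003,0.001,0.0115,0,0,-0.001,-1],[-0.0003,0.001,0.0115,0,0,-0.001,-1]])

```text
clock: 6.77
position: [0.575, -0.1641, 0.1251]
ee_rot: [-0.001, 1.0, 0.0, -0.001]
ft_force: [-2.2, 1.3, 3.2]
grip_width: 0.398
grasp_force: 42.9
```

>>> jog_arm(increments=[[0,0,0.001,0,0,0,-1],[0,0,0.001,0,0,0,-1],[0,0,0.001,0,0,0,-1]])

```text
clock: 7.02
position: [0.5752, -0.1641, 0.125]
ee_rot: [-0.001, 1.0, 0.0, -0.001]
ft_force: [-5.7, 2.1, 12.0]
grip_width: 0.4
grasp_force: 43.8
```

Seated: the force turned upward at TCP z = 0.125, as expected. Easing off, then releasing.

>>> jog_arm(increments=[[0,0,-0.001,0,0,0,-1],[0,0,-0.001,0,0,0,-1],[0,0,-0.001,0,0,0,0.1],[0,0,-0.001,0,0,0,0.4],[0,0,-0.001,0,0,0,0.6]])

```text
clock: 7.43
position: [0.575, -0.1641, 0.1247]
ee_rot: [-0.001, 1.0, -0.0, -0.001]
ft_force: [0.1, -0.3, 0.6]
grip_width: 0.794
grasp_force: 0.0
```

>>> jog_arm(increments=[[0,0,0,0,0,0,0.7],[0,0,0,0,0,0,0.7],[0,0,-0.02,0,0,0,0.7],[0,0,-0.055,0,0,0,0.7],[0,0,-0.09,0,0,0,0.7]])

```text
clock: 7.85
position: [0.5742, -0.1639, 0.215]
ee_rot: [-0.001, 1.0, 0.0, -0.002]
ft_force: [1.8, -0.6, 0.7]
grip_width: 0.851
grasp_force: 0.0
```

>>> jog_arm(increments=[[0,0,-0.03,0,0,0,0],[0,0,-0.04,0,0,0,-1],[0,0,-0.04,0,0,0,-1],[0,0,-0.04,0,0,0,-1],[0,0,-0.04,0,0,0,-1]], grip_force=30)

```text
clock: 8.27
position: [0.5746, -0.1638, 0.2532]
ee_rot: [-0.001, 1.0, 0.0, -0.002]
ft_force: [-0.2, 0.2, -0.2]
grip_width: 0.145
grasp_force: 0.0
```

```bash
python3 - <<'E'
from h import *
from workcell import optics,get_obs
np.set_printoptions(precision=4,suppress=True)
o=get_obs(); T=o["position"]; print(T,o["ee_rot"],o["grip_width"],o["ft_force"])
a=[]
for n in("side","wrist"):
    c=optics.camera(n); np.savez(n+"4.npz",**c); a.append(c["color"][:,:,::-1])
    P=cloud(c); ok=c["depth"]>0
    near=ok&(abs(P[...,0]-.5755)<.06)&(abs(P[...,1]+.164)<.05)
    for z0,z1 in((.15,.166),(.125,.14),(.088,.128),(.062,.085)):
        m=near&(P[...,2]>z0)&(P[...,2]<z1)&(c["color"].min(-1)>75)
        m=cv2.morphologyEx(m.astype(np.uint8),cv2.MORPH_OPEN,np.ones((3,3)))>0
        q=P[m]
        if len(q)>9: print(n,z0,len(q),np.median(q,0),cv2.minAreaRect((q[:,:2]*1000).astype(np.float32)))
cv2.imwrite("pics/s4.png",np.vstack([cv2.resize(a[0][90:200,220:390],(618,400),interpolation=cv2.INTER_CUBIC),cv2.resize(a[1][100:300,160:480],(618,200))]))
E
```

```text
[ 0.5746 -0.1638  0.2532] [-0.0014  1.      0.0002 -0.0021] 0.14510842209283775 [-0.2291  0.2363 -0.2397]
side 0.15 48 [ 0.5746 -0.1572  0.1578] ((574.29833984375, -160.1153564453125), (22.003883361816406, 21.89056396484375), 5.777247905731201)
side 0.125 90 [ 0.5726 -0.1518  0.1325] ((575.03857421875, -158.6136016845703), (31.670705795288086, 34.14363098144531), 0.21640907227993011)
side 0.088 174 [ 0.5746 -0.1453  0.1095] ((580.6471557617188, -152.32870483398438), (23.924705505371094, 45.65983200073242), 78.4195327758789)
side 0.062 475 [ 0.5748 -0.1401  0.0743] ((575.2280883789062, -148.90823364257812), (118.68219757080078, 55.800148010253906), 5.7262468338012695)
wrist 0.15 676 [ 0.5736 -0.1647  0.159 ] ((574.7328491210938, -164.68466186523438), (23.089811325073242, 22.99237060546875), 48.51701736450195)
wrist 0.125 855 [ 0.5661 -0.1639  0.1322] ((574.6541137695312, -164.65982055664062), (31.838035583496094, 36.015106201171875), 0.36509281396865845)
wrist 0.088 486 [ 0.559  -0.1647  0.1002] ((553.0562133789062, -164.5095672607422), (35.919708251953125, 16.066686630249023), 89.98705291748047)
wrist 0.062 2813 [ 0.5656 -0.1536  0.0752] ((575.7808227539062, -164.1434783935547), (119.46243286132812, 77.30528259277344), 0.1256783902645111)
```

View pics/s4.png

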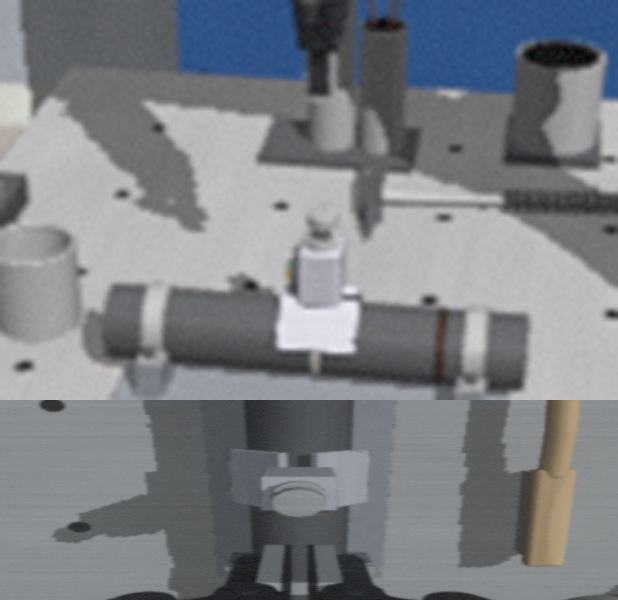

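The head stands upright astride the pipe, side-view cap at (322,215), and chalk at column 315 under the leg spanning 277–357. The cap centre is (0.5747, −0.1646, 0.159). Pressing with shut fingers.

>>> jog_arm(increments=[[0,-0.001,0.02,0,0,0,-1],[0,-0.001,0.04,0,0,0,-1],[0,-0.001,0.055,0,0,0,-1],[0,-0.001,0.06,0,0,0,-1],[0,-0.001,0.06,0,0,0,-1]])

```text
clock: 8.78
position: [0.574, -0.1647, 0.1928]
ee_rot: [-0.001, 1.0, 0.0, -0.003]
ft_force: [0.4, 0.2, 0.7]
grip_width: 0.003
grasp_force: 0.0
```

>>> jog_arm(increments=[[0,0,0.003,0,0,0,-1],[0,0,0.006,0,0,0,-1],[0,0,0.009,0,0,0,-1],[0,0,0.012,0,0,0,-1],[0,0,0.012,0,0,0,-1]])

```text
clock: 9.2
position: [0.5749, -0.165, 0.1824]
ee_rot: [-0.001, 1.0, 0.0, -0.001]
ft_force: [0.5, -0.0, -0.7]
grip_width: 0.001
grasp_force: 0.0
```

>>> jog_arm(increments=[[0,0,0.002,0,0,0,-1],[0,0,0.004,0,0,0,-1],[0,0,0.006,0,0,0,-1],[0,0,0.006,0,0,0,-1]])

```text
clock: 9.53
position: [0.5748, -0.165, 0.1763]
ee_rot: [-0.001, 1.0, 0.0, -0.001]
ft_force: [0.0, 0.6, 0.5]
grip_width: -0.0
grasp_force: 0.0
```

>>> jog_arm(increments=[[0,0,0.002,0,0,0,-1],[0,0,0.004,0,0,0,-1],[0,0,0.004,0,0,0,-1]])

```text
clock: 9.78
position: [0.5748, -0.165, 0.1723]
ee_rot: [-0.001, 1.0, 0.0, -0.001]
ft_force: [-0.0, -0.4, -0.0]
grip_width: -0.001
grasp_force: 0.0
```

No force yet where contact was expected; looking before going further.

```bash
python3 - <<'E'
from h import *
from workcell import optics,get_obs
a=[]
for n in("side","scene"):
    c=optics.camera(n); np.savez(n+"5.npz",**c); a.append(c["color"][:,:,::-1])
cv2.imwrite("pics/s5.png",np.hstack([cv2.resize(a[0][110:200,260:370],(440,360),interpolation=cv2.INTER_CUBIC),cv2.resize(a[1][150:240,255:335],(320,360),interpolation=cv2.INTER_CUBIC)]))
E
```

```text
(no output)
```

View pics/s5.png

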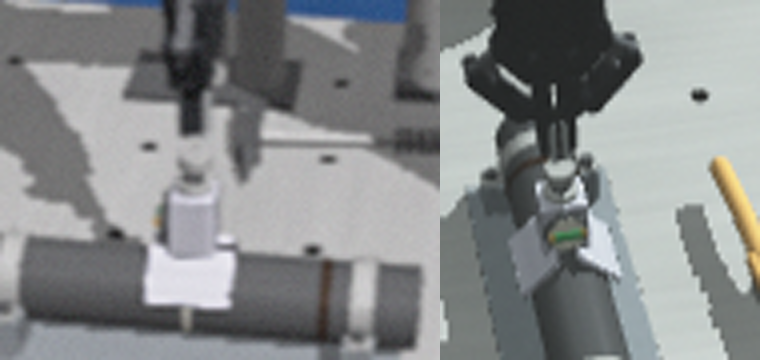

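The fingertips hang just over the cap (195,150), the head is upright, and the chalk is centred. Continuing down in small steps.

>>> jog_arm(increments=[[0,0,0.002,0,0,0,-1],[0,0,0.004,0,0,0,-1],[0,0,0.004,0,0,0,-1]])

```text
clock: 10.13
position: [0.5748, -0.165, 0.1683]
ee_rot: [-0.001, 1.0, 0.0, -0.001]
ft_force: [0.5, -0.6, -0.8]
grip_width: 0.004
grasp_force: 0.0
```

>>> jog_arm(increments=[[0,0,0.002,0,0,0,-1],[0,0,0.004,0,0,0,-1],[0,0,0.004,0,0,0,-1]])

```text
clock: 10.38
position: [0.5748, -0.1649, 0.1643]
ee_rot: [-0.001, 1.0, 0.0, -0.001]
ft_force: [0.2, -0.8, -0.6]
grip_width: 0.0
grasp_force: 0.0
```

```bash
python3 - <<'E'
from h import *
from workcell import optics,get_obs
np.set_printoptions(precision=4,suppress=True)
print(get_obs()["position"],get_obs()["grip_width"])
c=optics.camera("side"); P=cloud(c); ok=c["depth"]>0
u0,v0=px(c,[.5748,-.165,.145]).round().astype(int); print(u0,v0)
for v in range(v0-30,v0+22,2):
    print(v,P[v,u0-1],c["color"][v,u0-1])
cv2.imwrite("pics/s6.png",cv2.resize(c["color"][90:190,260:370,::-1],(660,600),interpolation=cv2.INTER_CUBIC))
E
```

```text
[ 0.5748 -0.1649  0.1643] 0.00033631208332336136
308 152
122 [ 0.57   -0.1084  0.2596] [ 95  96 101]
124 [ 0.5696 -0.1054  0.2556] [89 89 95]
126 [ 0.5693 -0.1038  0.2509] [53 56 56]
128 [ 0.5695 -0.1055  0.2447] [43 38 42]
130 [ 0.5712 -0.1177  0.2336] [27 30 29]
132 [ 0.5734 -0.1326  0.2211] [30 29 37]
134 [ 0.5732 -0.1314  0.216 ] [41 42 44]
136 [ 0.5764 -0.1538  0.1995] [15 15 20]
138 [ 0.576  -0.1516  0.1947] [38 40 42]
140 [ 0.5762 -0.1532  0.1881] [50 50 51]
142 [ 0.5755 -0.1488  0.1844] [42 41 46]
144 [ 0.5758 -0.1512  0.1772] [47 49 53]
146 [ 0.5767 -0.1576  0.168 ] [93 96 95]
148 [ 0.5772 -0.1614  0.16  ] [187 185 186]
150 [ 0.5756 -0.1509  0.1594] [168 170 171]
152 [ 0.5754 -0.1498  0.1539] [128 128 128]
154 [ 0.5766 -0.1582  0.1434] [82 81 81]
156 [ 0.5765 -0.1575  0.1375] [149 148 148]
158 [ 0.5753 -0.1496  0.1357] [157 155 161]
160 [ 0.575  -0.1479  0.1304] [205 205 217]
162 [ 0.5745 -0.1447  0.126 ] [166 165 175]
164 [ 0.5741 -0.1423  0.1211] [165 161 172]
166 [ 0.5746 -0.1464  0.1125] [168 166 174]
168 [ 0.5738 -0.1408  0.1094] [166 165 174]
170 [ 0.5747 -0.1476  0.0991] [169 166 176]
172 [ 0.5741 -0.1434  0.0952] [167 167 177]
```

View pics/s6.png

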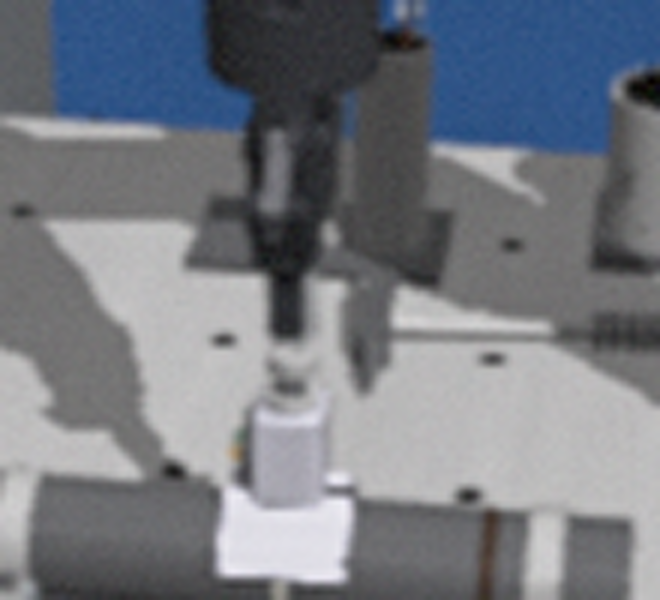

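The dark fingertips end at about z ≈ 0.165, some 5 mm above the cap top (0.160). So the real tips sit short of the nominal extent. Continuing.

>>> jog_arm(increments=[[0,0,0.002,0,0,0,-1],[0,0,0.004,0,0,0,-1],[0,0,0.004,0,0,0,-1]])

```text
clock: 10.68
position: [0.5748, -0.165, 0.1603]
ee_rot: [-0.001, 1.0, 0.0, -0.001]
ft_force: [-0.7, -0.6, -0.5]
grip_width: 0.0
grasp_force: 0.0
```

>>> jog_arm(increments=[[0,0,0.002,0,0,0,-1],[0,0,0.004,0,0,0,-1],[0,0,0.004,0,0,0,-1]])

```text
clock: 10.93
position: [0.5751, -0.1651, 0.1569]
ee_rot: [-0.001, 1.0, 0.0, -0.001]
ft_force: [-0.2, -0.4, 5.8]
grip_width: 0.001
grasp_force: 2.7
```

Contact at about 0.158. The stop should be near 0.148.

>>> jog_arm(increments=[[0,0,0.002,0,0,0,-1],[0,0,0.004,0,0,0,-1],[0,0,0.006,0,0,0,-1],[0,0,0.006,0,0,0,-1]])

```text
clock: 11.27
position: [0.5753, -0.1651, 0.1516]
ee_rot: [-0.001, 1.0, 0.0, -0.0]
ft_force: [-2.6, 0.9, 11.0]
grip_width: 0.001
grasp_force: 5.4
```

>>> jog_arm(increments=[[0,0,0.0015,0,0,0,-1],[0,0,0.003,0,0,0,-1],[0,0,0.003,0,0,0,-1]])

```text
clock: 11.52
position: [0.5754, -0.1651, 0.149]
ee_rot: [-0.001, 1.0, 0.0, -0.0]
ft_force: [-4.0, 1.3, 12.8]
grip_width: 0.002
grasp_force: 6.7
```

>>> jog_arm(increments=[[0,0,0.001,0,0,0,-1],[0,0,0.002,0,0,0,-1],[0,0,0.003,0,0,0,-1],[0,0,0.003,0,0,0,-1]])

```text
clock: 11.85
position: [0.5761, -0.1654, 0.1486]
ee_rot: [-0.001, 1.0, 0.0, 0.001]
ft_force: [-10.7, 3.7, 31.9]
grip_width: -0.001
grasp_force: 15.8
```

>>> jog_arm(increments=[[0,0,0.001,0,0,0,-1],[0,0,0.001,0,0,0,-1],[0,0,0.001,0,0,0,-1]])

```text
clock: 12.1
position: [0.5764, -0.1655, 0.1486]
ee_rot: [-0.001, 1.0, 0.0, 0.001]
ft_force: [-12.9, 4.7, 39.2]
grip_width: 0.001
grasp_force: 19.5
```

Hard stop reached (force jumped to 39 N, TCP steady at 0.1486). Backing off.

>>> jog_arm(increments=[[0,0,-0.004,0,0,0,-1],[0,0,-0.009,0,0,0,-1],[0,0,-0.016,0,0,0,-1],[0,0,-0.035,0,0,0,-1],[0,0,-0.06,0,0,0,-1]])

```text
clock: 12.52
position: [0.574, -0.1647, 0.2028]
ee_rot: [-0.001, 1.0, 0.0, -0.003]
ft_force: [0.3, -0.1, -0.5]
grip_width: 0.0
grasp_force: 0.0
```

>>> jog_arm(increments=[[0,0,-0.03,0,0,0,0],[0,0,-0.05,0,0,0,0.7],[0,0,-0.05,0,0,0,0.7],[0,0,-0.05,0,0,0,0.7],[0,0,-0.05,0,0,0,0.7]])

```text
clock: 12.93
position: [0.5748, -0.1648, 0.2528]
ee_rot: [-0.001, 1.0, 0.0, -0.002]
ft_force: [-0.1, -0.0, -0.5]
grip_width: 0.709
grasp_force: 0.0
```

```bash
python3 - <<'E'
from h import *
from workcell import optics,get_obs
from go import go
np.set_printoptions(precision=4,suppress=True)
o=get_obs(); print(o["grip_width"])
c=optics.camera("wrist"); np.savez("wrist7.npz",**c); P=cloud(c); ok=c["depth"]>0
near=ok&(abs(P[...,0]-.5755)<.06)&(abs(P[...,1]+.164)<.05)
for z0,z1 in((.15,.166),(.125,.14)):
    m=near&(P[...,2]>z0)&(P[...,2]<z1)&(c["color"].min(-1)>75)
    m=cv2.morphologyEx(m.astype(np.uint8),cv2.MORPH_OPEN,np.ones((3,3)))>0
    q=P[m]; print(z0,len(q),np.median(q,0),cv2.minAreaRect((q[:,:2]*1000).astype(np.float32)))
go(.5752,-.1645,.125,90.3)
E
```

```text
0.7091980441800139
0.15 676 [ 0.5737 -0.165   0.159 ] ((574.8735961914062, -164.9380340576172), (23.10489845275879, 22.792694091796875), 46.96036911010742)
0.125 839 [ 0.5664 -0.1641  0.1322] ((574.3677368164062, -164.8232879638672), (36.0948486328125, 30.933292388916016), 89.99324798583984)
shift [-0.0011  0.0002  0.1275] turn [ 0.0004 -0.0039 -0.0024] q7 1.9 pos [ 0.5746 -0.1648  0.2525] t 12.9833
```

The head didn't shift and the punch sprang back (cap at 0.159). Regrasping.

>>> jog_arm(increments=[[0,0,0.03,0,0,0,0.7],[0,0,0.06,0,0,0,0.7],[0,0,0.085,0,0,0,0.7],[0,0,0.1,0,-0.002,-0.002,0.7],[0,0,0.1,0,-0.002,-0.002,0.7]])

```text
clock: 13.4
position: [0.5723, -0.1643, 0.149]
ee_rot: [-0.002, 1.0, 0.0, -0.004]
ft_force: [-0.4, 0.1, 1.3]
grip_width: 0.849
grasp_force: 0.0
```

>>> jog_arm(increments=[[0,0,0.01,0,0,0,0.7],[0,0,0.02,0,0,0,0.7],[0,0,0.027,0,0,0,0.7],[0,0,0.027,0,0,0,0.7],[0,0,0.027,0,0,0,0.7]])

```text
clock: 13.82
position: [0.5749, -0.1651, 0.1268]
ee_rot: [-0.002, 1.0, 0.0, -0.0]
ft_force: [0.2, 0.3, 0.5]
grip_width: 0.849
grasp_force: 0.0
```

>>> jog_arm(increments=[[0,0,0,0,0,0,0.2],[0,0,0,0,0,0,-0.1],[0,0,0,0,0,0,-0.4],[0,0,0,0,0,0,-1],[0,0,0,0,0,0,-1]], grip_force=40)

```text
clock: 14.23
position: [0.5753, -0.1651, 0.1276]
ee_rot: [-0.002, 1.0, 0.0, 0.001]
ft_force: [-1.3, 1.4, 5.4]
grip_width: 0.4
grasp_force: 39.7
```

>>> jog_arm(increments=[[0,0,0,0,0,0,-1],[0,0,0,0,0,0,-1]])

```text
clock: 14.4
position: [0.5753, -0.1651, 0.1276]
ee_rot: [-0.002, 1.0, 0.0, 0.001]
ft_force: [-1.0, 0.8, 5.7]
grip_width: 0.402
grasp_force: 39.7
```

>>> jog_arm(increments=[[0,0,-0.01,0,0,0,-1],[0,0,-0.035,0,0,0,-1],[0,0,-0.07,0,0,0,-1],[0,0,-0.105,0,0,0,-1],[0,0,-0.135,0,0,0,-1]])

```text
clock: 14.82
position: [0.5745, -0.1652, 0.264]
ee_rot: [-0.002, 1.0, -0.0, -0.0]
ft_force: [0.4, -0.5, -4.7]
grip_width: 0.398
grasp_force: 41.0
```

```bash
python3 go.py .4914 .2394 .26 62.1
```

```text
shift [0.0813 0.405  0.004 ] turn [-1.000e-04 -1.000e-04  4.912e-01] q7 1.9 pos [ 0.5745 -0.1652  0.264 ] t 14.8167
```

>>> jog_arm(increments=[[0.007,0.035,0,0,0,0.05,-1],[0.015,0.075,0,0,0,0.15,-1],[0.023,0.115,0,0,0,0.25,-1],[0.031,0.155,0,0,0,0.37,-1],[0.039,0.195,0,0,0,0.491,-1]])

```text
clock: 15.23
position: [0.5361, 0.0217, 0.2618]
ee_rot: [0.229, 0.973, -0.0, -0.0]
ft_force: [0.7, 0.4, -4.9]
grip_width: 0.397
grasp_force: 41.1
```

```bash
python3 go.py .4914 .2394 .26 62.1
```

```text
shift [0.1371 0.1749 0.0018] turn [-0.0002 -0.0008  0.0247] q7 1.04 pos [0.5361 0.0217 0.2618] t 15.2333
```

>>> jog_arm(increments=[[0.024,0.031,0,0,0,0,-1],[0.048,0.062,0,0,0,0,-1],[0.072,0.093,0,0,0,0,-1],[0.096,0.124,0,0,0,0,-1],[0.12,0.155,0,0,0,0,-1]])

```text
clock: 15.65
position: [0.497, 0.2133, 0.2619]
ee_rot: [0.227, 0.974, -0.0, -0.0]
ft_force: [1.7, -0.5, -4.4]
grip_width: 0.399
grasp_force: 41.1
```

>>> jog_arm(increments=[[0.014,0.014,0,0,0,0,-1],[0.014,0.014,0,0,0,0,-1],[0.014,0.014,0,0,0,0,-1]])

```text
clock: 15.9
position: [0.4907, 0.2318, 0.2614]
ee_rot: [0.225, 0.974, -0.001, -0.0]
ft_force: [1.3, -1.7, -4.9]
grip_width: 0.392
grasp_force: 41.2
```

```bash
python3 go.py .4914 .2394 .0743 62.1
```

```text
shift [0.0026 0.0074 0.1871] turn [-0.0013 -0.0006  0.0324] q7 0.63 pos [0.4907 0.2318 0.2614] t 15.9
```

>>> jog_arm(increments=[[0.003,0.007,0.03,0,0,0.032,-1],[0.003,0.007,0.065,0,0,0.032,-1],[0.003,0.007,0.1,0,0,0.032,-1],[0.003,0.007,0.13,0,0,0.032,-1],[0.003,0.007,0.15,0,0,0.032,-1]])

```text
clock: 16.32
position: [0.4911, 0.2359, 0.1088]
ee_rot: [0.243, 0.97, -0.002, -0.001]
ft_force: [0.2, 0.2, -4.1]
grip_width: 0.399
grasp_force: 41.2
```

>>> jog_arm(increments=[[0,0,0.015,0,0,0,-1],[0,0,0.015,0,0,0,-1],[0,0,0.015,0,0,0,-1],[0,0,0.015,0,0,0,-1]])

```text
clock: 16.65
position: [0.493, 0.2379, 0.0981]
ee_rot: [0.243, 0.97, 0.001, 0.001]
ft_force: [-0.3, -0.5, -5.1]
grip_width: 0.397
grasp_force: 41.3
```

```bash
python3 go.py .4914 .2394 .0743 62.1
```

```text
shift [0.0022 0.0005 0.0238] turn [ 0.0013  0.0009 -0.0036] q7 0.63 pos [0.493  0.2379 0.0981] t 16.65
```

>>> jog_arm(increments=[[0.002,0,0.008,0.001,0.001,0,-1],[0.002,0,0.015,0.001,0.001,0,-1],[0.002,0,0.02,0.001,0.001,0,-1],[0.002,0,0.02,0.001,0.001,0,-1],[0.002,0,0.02,0.001,0.001,0,-1]])

```text
clock: 17.07
position: [0.4901, 0.2391, 0.0765]
ee_rot: [0.242, 0.97, -0.001, -0.001]
ft_force: [0.6, -0.1, -3.9]
grip_width: 0.396
grasp_force: 41.2
```

>>> jog_arm(increments=[[0,0,0.001,0,0,0,-1],[0,0,0.002,0,0,0,-1],[0,0,0.002,0,0,0,-1],[0,0,0.002,0,0,0,-1]])

```text
clock: 17.4
position: [0.4904, 0.2393, 0.075]
ee_rot: [0.242, 0.97, -0.0, -0.001]
ft_force: [-0.1, -0.9, -4.1]
grip_width: 0.399
grasp_force: 41.3
```

>>> jog_arm(increments=[[0,0,0.0007,0,0,0,-1],[0,0,0.0015,0,0,0,-1],[0,0,0.0015,0,0,0,-1],[0,0,0.0015,0,0,0,-1]])

```text
clock: 17.73
position: [0.4909, 0.2397, 0.0743]
ee_rot: [0.242, 0.97, 0.0, -0.0]
ft_force: [-1.6, 1.6, 4.2]
grip_width: 0.4
grasp_force: 42.5
```

Feet on the mat (force reversed at 0.0743, as predicted). Releasing and lifting clear.

>>> jog_arm(increments=[[0,0,-0.0007,0,0,0,-1],[0,0,-0.0007,0,0,0,-0.1],[0,0,-0.0007,0,0,0,0.2],[0,0,-0.0007,0,0,0,0.7],[0,0,-0.0007,0,0,0,0.7]])

```text
clock: 18.15
position: [0.4903, 0.2392, 0.0739]
ee_rot: [0.242, 0.97, -0.0, -0.001]
ft_force: [0.2, 0.3, 0.1]
grip_width: 0.841
grasp_force: 0.0
```

>>> jog_arm(increments=[[0,0,0,0,0,0,0.7],[0,0,-0.03,0,0,0,0.7],[0,0,-0.065,0,0,0,0.7],[0,0,-0.1,0,0,0,0.7],[0,0,-0.135,0,0,0,0.7]])

```text
clock: 18.57
position: [0.4902, 0.2389, 0.2105]
ee_rot: [0.242, 0.97, -0.0, -0.001]
ft_force: [0.8, -0.1, -0.2]
grip_width: 0.849
grasp_force: 0.0
```

>>> jog_arm(increments=[[0,0,-0.03,0,0,0,0.7],[0,0,-0.04,0,0,0,0.7],[0,0,-0.04,0,0,0,0.7],[0,0,-0.04,0,0,0,0.7]])

```text
clock: 18.9
position: [0.4905, 0.2393, 0.2487]
ee_rot: [0.242, 0.97, -0.0, -0.001]
ft_force: [0.4, -0.2, -0.7]
grip_width: 0.851
grasp_force: 0.0
```

```bash
python3 - <<'E'
from h import *
from workcell import optics,get_obs
np.set_printoptions(precision=4,suppress=True)
print(get_obs()["position"],get_obs()["clock"])
c=optics.camera("wrist"); cv2.imwrite("pics/wrist8.png",c["color"][:,:,::-1]); P=cloud(c); ok=c["depth"]>0
near=ok&(np.hypot(P[...,0]-.4915,P[...,1]-.242)<.06)&(P[...,2]<.15)
for z0,z1 in((.1,.15),(.072,.09),(.008,.034)):
    q=P[near&(P[...,2]>z0)&(P[...,2]<z1)]; print(z0,len(q),np.median(q[:,2]),cv2.minAreaRect((q[:,:2]*1000).astype(np.float32)))
E
```

```text
[0.4905 0.2393 0.2487] 18.9
0.1 474 0.10561539734471481 ((490.6739807128906, 240.62469482421875), (22.8418025970459, 22.817745208740234), 16.236263275146484)
0.072 627 0.07863881843779413 ((493.6927490234375, 239.07705688476562), (35.6937370300293, 38.37424087524414), 61.49736404418945)
0.008 1527 0.019351272649560405 ((490.8292236328125, 240.53878784179688), (78.12384796142578, 59.843448638916016), 61.94548034667969)
```

View pics/wrist8.png

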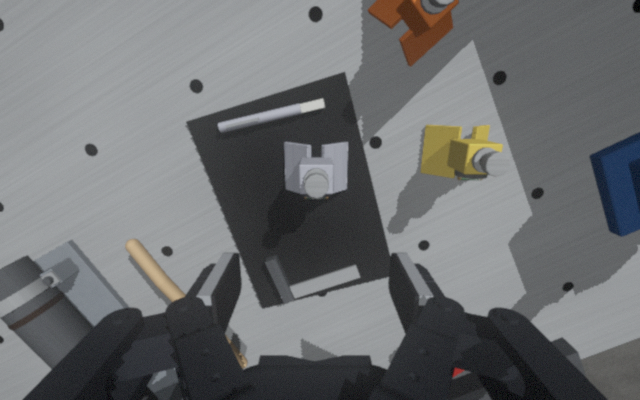

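The head stands upright on the mat at (316,183), back where it started with the punch up. The soapstone (270,115) and the square (310,280) haven't moved.

```bash
python3 -c "
from workcell import workorder; print(workorder.hand_in())"
```

```text
the job is handed in; nothing more can be done
None
```

I punched the pipe at the chalk line with the punch pressed to its stop, stood the head back upright on the mat with the punch up, left the nearby tools in place, and handed the job in; no verdict was returned.

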